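# Third hand at the prism jig

### The arm

A 6-joint arm with a two-finger parallel gripper is mounted at the origin on a cart in front of the work surface, level with it; the furniture and walls round the work are solid. World frame = base frame: x ahead of the robot, y to its left, z up, the work surface at z = 0. Lengths are in m, angles in degrees, forces in N, time in s.
With the tool pointing down it reaches from about 0.375 to 0.9 m from the base axis. Payload 3.1 kg.
Tool frame: the origin (TCP) lies midway between the tips of the shut fingers; the grasp point (between the pads) lies 19 mm behind it; z points along the fingers, y is the line along which they close (so a half turn about z gives the same grasp; the last joint's range is limited). The gripper opens to 87 mm and grips with 3 to 60 N. Pads are 19 mm wide; open, the fingers measure 117 mm over their backs; the gripper's body (75 mm by 190 mm) begins 51 mm behind the grasp point.
Start: joints at [-81.675, 30.224, 82.088, -0, 67.689, -10.227], TCP at [0.199, -0.592, 0.223] pointing down, gripper open.
Joint ranges: [-176.69, 176.69], [-43.24, 126.21], [12.49, 139.97], [-82, 262], [0, 151.66], [-163.58, 163.58]. Speed limits (degrees/s): [159.86, 159.86, 180, 180, 180, 180].

### API

Orientations are given as a 3x3 rotation matrix whose columns are the frame's x, y, z axes.
In Python, from cell import sense, snapshot, get_calibration, job_done gives the robot as it stands.
- The arm moves only by the tool jog_arm, never from a script. Its argument "targets" is a list of rows, each a list of 7 numbers: the shift along the tool's x, y, z in units of 0.025 m (1.0 is 0.025 m), then the turn, a rotation vector about the tool's x, y, z in units of 0.12 rad (1.0 is 0.12 rad), then the opening, from 0 (shut) to 1 (fully open). In form: [[tx, ty, tz, ax, ay, az, fingers], ...]. A call has 1 to 8 rows; each row shifts and turns the commanded pose from where the row before left it, along the tool's axes as they then stand; what a row does not reach is not made up. A row lasts 1/12 s, in which the tool goes at most 41.7 mm and 7.16 degrees, less where a joint would pass 70% of its speed; a pose out of reach is approached as far as the arm can. A call with a number of a shift or a turn outside -1 to 1 is refused whole. A call with a gripper value outside its range is refused whole. The fingers move at their own pace and stop on an object; the grip force is fixed at half the most. Time passes only in rows, so rows that do not move let the fingers close. It gives the time, the measured TCP pose, the force, the opening and the grip force at its end, in the units of the state.
- sense(): the state, without advancing time (a new reading comes with each control period).
- snapshot(name): name is "side" or "top" or "wrist"; returns (picture, depth): 384x512x3 uint8, blue, green, red; 384x512 float32, m along the optical axis (not along the pixel's ray), 0 where there is no reading.
- get_calibration(name): a dict with "intrinsics" (3x3 intrinsics, pixels), "rvec" (rotation vector, rad) and "tvec" (3), from world to camera coordinates, as OpenCV has them. Camera axes: x right, y down, z forward; pixel columns grow to the right and rows downward; lengths in m; the calibration is good to about 2 mm. A picture is of the moment at which its call begins: read the wrist's pose just before it. get_calibration takes no time and is no camera call; for the wrist camera it gives the pose at the moment of the call.
- job_done(): hands the job in; it is judged then, once.
The state is a dict: "time": time; "qpos": joint angles; "dq": joint speeds; "tau": joint torques, N m; "tcp_pos": TCP position; "eef_rot": TCP orientation; "ft_force": force on the tool from outside, world axes, zero at the start; "wrist_torque": the same for the moment, N m; "gripper_width": finger opening in m; "gripper_force": force on a finger pad.
Only numpy, scipy, OpenCV 4.12 (cv2) and the standard library are available. Lean on these libraries where they do the work, as an engineer would, in place of code of your own. Each camera call takes 0.05 s, during which the arm holds its last target. There are 200 camera calls.

### The job

Lift the mortar prism (the long square grey bar) off the bench and lay it flat in the channel of the grey metal jig, clear of the sprung stop. Then push it along the channel, end-on against the stop, so that it presses on the stop with a steady 12 newtons or so, which takes the stop about half way in (never all the way to the end of its travel), and finish while holding that push, so that a colleague can tighten the clamp screw. Leave the other things on the bench where they are.

Things in the scene. Friction and masses are not known exactly. Their poses are not given: they have to be found in the camera images.
- prism_mid (a point): centre (half-way up) of the mortar prism, a plain dark grey square bar, 40 x 160 x 40 mm, 0.45 to 0.7 kg, loose, lying on the bench; its y axis runs along the 160 mm length, z is up at the start. Grip it across the 40 mm width. Between it and the jig a balance 0.33 m tall stands farther back, from x = 0.53 m on: pass in front of it.
- jig: grey metal jig fixed to the bench; origin on the bench surface, below the channel's centre line; z up, y along the channel towards the sprung stop. Base plate x -45 to 45, y -75 to 125 mm, 12 mm thick: the prism rests on its top. Two guide rails 10 mm thick and 10 mm high (tops 22 mm above the bench), 45 mm apart inside, y -70 to 45 mm. Bracket behind the stop, y 97 to 117 mm, 58 mm high.
- jig_channel (a point): point on the channel's floor, 12 mm above the bench, on its centre line, at y = -40 mm of the jig; axes as the jig's. A prism whose middle lies above it is 15 mm clear of the stop. The channel is open at the -y end, where the prism's tail overhangs the base plate by 20 to 50 mm and can be pushed on its end face.
- clamp_knob (a point): end of the black knob (22 mm across) of the idle clamp screw on the jig's -x side, 72 mm from the channel's centre line, 23 mm above the bench; its boss at the rail (22 mm along y) is 30 mm high. Nothing to do here.
- stop_face (a point): centre of the front face of the sprung stop, a steel plate 44 mm wide, 36 mm high and 8 mm thick (14 to 50 mm above the bench), at y = 55 mm of the jig when at rest; it moves along the jig's y axis when pushed.
- stop (a joint): how far the sprung stop is pushed in, m: 0 at rest, 0.020 at the end of its travel. Its spring pushes back with 2 N at 0 and 1 N more for each mm: 12 N at 0.010. Friction under the prism adds about 2 to 7 N to the push that the hand needs. Let go, the spring pushes the prism back.
- wood_block: wooden block, 40 x 110 x 28 mm (shorter and flatter than the prism); a bystander, origin at the middle of its underside
- mortar_cube: mortar cube, 50 mm; a bystander, origin at the middle of its underside
- spanner: open-ended spanner lying flat, 32 x 198 x 8 mm; a bystander, origin at the middle of its underside
- steel_dish: shallow round steel dish, 89 mm across, 22 mm high; a bystander, origin at the middle of its underside
- tin: round aluminium tin with lid, 59 mm across, 38 mm high; a bystander, origin at the middle of its underside
- marker: felt marker lying flat, 16 x 131 x 16 mm; a bystander, origin at the middle of its underside

How it is judged:
By the outcome, as a careful person would: the job done as asked, in the order asked, and still so for the second after the job is handed in, while the arm keeps its last pose, push and grip.
It also fails if it takes over 59 s, if anything falls off the work surface, if the arm or the gripper's body presses on something with over 40 N, if the wrist force passes 120 N, or if a joint passes its speed limit or range.

## Working session

There is one attempt and no reset: what is moved stays moved. The work goes in short steps, Python scripts to look and compute and a tool call to move; the robot and the scene stay as the last step left them, time stands still between calls to the robot, and variables do not carry over. Pictures are saved under pics/ and viewed, at most 10 in all, crops included, and the job is handed in when it is done.

Besides the shell and the picture viewer there is one more tool, called as name(argument=value, ...), one argument or row to a line, values as JSON. jog_arm: Moves the arm, as the interface text tells. Its arguments: {"type":"object","properties":{"targets":{"type":"array"}},"required":["targets"]}

```bash
mkdir -p pics; cat > h.py <<'E'
import numpy as np, cv2
from cell import sense, snapshot, get_calibration, job_done
def cal(n):
    c=get_calibration(n); return np.array(c["intrinsics"]),cv2.Rodrigues(np.array(c["rvec"],float))[0],np.array(c["tvec"],float).ravel()
def world(depth,c):
    K,R,t=c; v,u=np.mgrid[:depth.shape[0],:depth.shape[1]]
    p=np.stack([(u-K[0,2])/K[0,0]*depth,(v-K[1,2])/K[1,1]*depth,depth],-1)
    return (p-t)@R
E
python3 - <<'E'
from h import *
s=sense(); print({k:np.round(v,3).tolist() for k,v in s.items()})
for n in("top","side"):
    c=cal(n);p,d=snapshot(n);np.savez(f"{n}0.npz",p=p,d=d,w=world(d,c));cv2.imwrite(f"pics/{n}0.png",cv2.resize(p,(800,600)))
    print(n,np.round(-c[1].T@c[2],3))
E
```

```text
{'time': 0.0, 'qpos': [-81.674, 30.28, 82.158, 0.0, 67.688, -10.228], 'dq': [0.082, -0.007, -0.103, 0.038, 0.099, -0.069], 'tau': [0.0, -44.004, -17.659, 0.063, 0.058, -0.0], 'tcp_pos': [0.199, -0.592, 0.222], 'eef_rot': [[0.948, 0.318, -0.0], [0.318, -0.948, 0.002], [0.0, -0.002, -1.0]], 'ft_force': [-0.519, -0.934, 0.311], 'wrist_torque': [0.022, -0.022, -0.029], 'gripper_force': 0.0, 'gripper_width': 0.087}
top [0.393 0.026 1.434]
side [0.219 1.151 0.791]
```

View pics/top0.png

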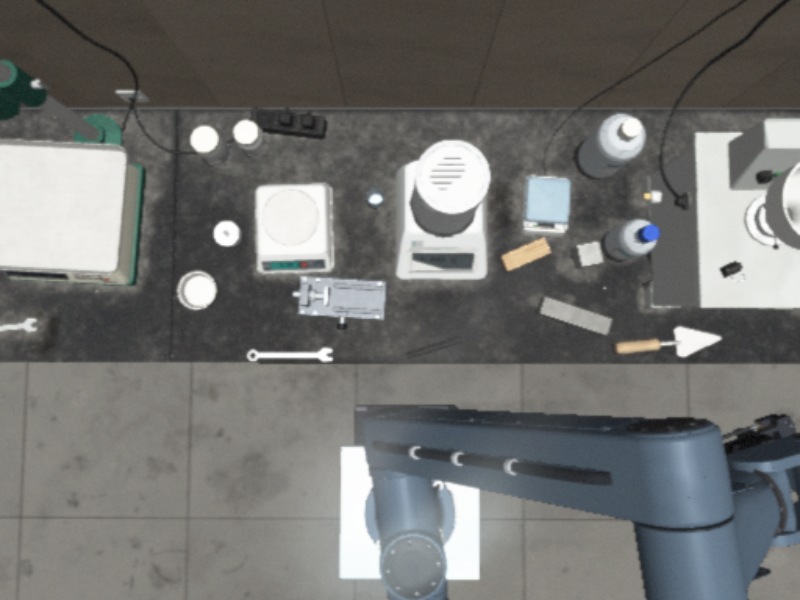

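View pics/side0.png

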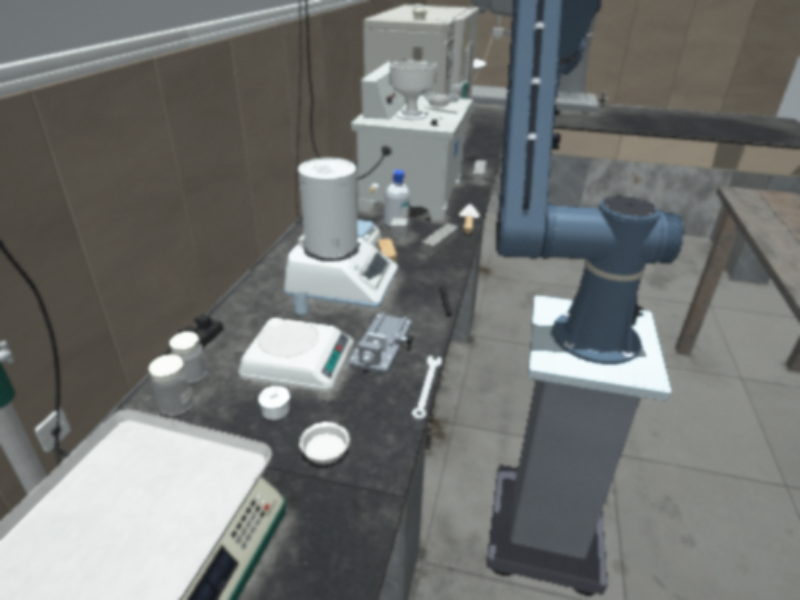

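The top view shows the prism at about (575,315) and the jig at (342,298), with its stop at the left (+y) end and the knob at (342,322). Next I'll measure them from depth.

```bash
python3 - <<'E'
from h import *
f=np.load("top0.npz");w=f["w"];p=f["p"]
def reg(u0,u1,v0,v1,zl,zh):
    u0,u1,v0,v1=[int(x*.64) for x in(u0,u1,v0,v1)]
    W=w[v0:v1,u0:u1].reshape(-1,3);return W[(W[:,2]>zl)&(W[:,2]<zh)]
def box(n,W):
    (c,s,a)=cv2.minAreaRect((W[:,:2]*1000).astype(np.float32)); print(n,len(W),np.round(c),np.round(s),round(a,1),W[:,2].mean().round(4),W.mean(0).round(4))
box("prism",reg(530,620,285,345,.03,.06))
box("jig>.006",reg(285,395,268,335,.006,.1))
box("plate/rails",reg(330,395,268,320,.006,.03))
box("high",reg(285,395,268,312,.04,.1))
box("knob",reg(330,352,316,335,.012,.06))
B=reg(400,500,300,345,-.02,.02);print("bench z",np.median(B[:,2]))
a=p[int(255*.64):int(345*.64),int(280*.64):int(400*.64)];b=p[int(280*.64):int(350*.64),int(525*.64):int(625*.64)]
a=cv2.resize(a,None,fx=6,fy=6,interpolation=cv2.INTER_CUBIC);b=cv2.resize(b,(a.shape[1],240),interpolation=cv2.INTER_CUBIC)
cv2.imwrite("pics/crop0.png",np.vstack([a,b])); print(a.shape)
E
```

```text
prism 518 [ 451. -381.] [161.  40.] 71.4 0.0394 [ 0.4513 -0.3801  0.0394]
jig>.006 1477 [491. 164.] [151. 249.] 2.1 0.0188 [0.4973 0.1622 0.0188]
plate/rails 845 [503. 115.] [142. 116.] 87.7 0.0134 [0.4928 0.1207 0.0134]
high 144 [498. 224.] [78. 50.] 86.8 0.0521 [0.498  0.2241 0.0521]
knob 39 [436. 158.] [30. 29.] 89.3 0.0275 [0.4351 0.1536 0.0275]
bench z -0.0007480463285030776
(342, 462, 3)
```

View pics/crop0.png

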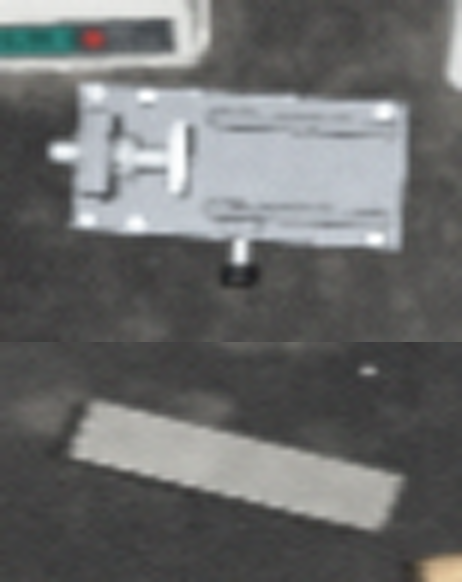

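```bash
cat >> h.py <<'E'
def go(target,yaw=None,s=None):
    "shift in tool units (current axes) to a world TCP target; turn in tool units to bring tool z straight down, tool x at yaw deg"
    s=s or sense();R=np.array(s["eef_rot"]);d=R.T@(np.array(target)-s["tcp_pos"])/.025
    print("t",round(s["time"],2),"pos",np.round(s["tcp_pos"],4),"yaw",round(np.degrees(np.arctan2(R[1,0],R[0,0])),2),"shift",np.round(d,2),"F",np.round(s["ft_force"],1))
    if yaw is not None:
        a=np.radians(yaw);T=np.array([[np.cos(a),np.sin(a),0],[np.sin(a),-np.cos(a),0],[0,0,-1]])
        print("turn",np.round(cv2.Rodrigues(R.T@T)[0].ravel()/.12,2))
def px2w(c,u,v,z):
    K,R,t=c;o=-R.T@t;r=R.T@np.linalg.solve(K,[u,v,1.]);return o+r*(z-o[2])/r[2]
E
python3 - <<'E'
from h import *
c=cal("top");P=lambda x,y,z:px2w(c,179+x/6-.42,163+y/6-.42,z)[:2].round(4)
q=[P(*a,.012) for a in((82,85),(408,103),(400,248),(72,228))];print(q,"ctr",np.mean(q,0))
for a,b in((q[1],q[0]),(q[2],q[3])):print("dir",np.degrees(np.arctan2(*(b-a)[::-1])),np.linalg.norm(b-a))
print("holes",[P(*a,.012) for a in((384,111),(375,239),(96,93),(86,219))]);print("stop front corners",P(188,122,.05),P(183,195,.05)," knob",P(239,283,.023))
w=np.load("top0.npz")["w"]
for n,(u0,u1,v0,v1) in dict(bal1=(255,333,182,272),tall=(395,490,140,280)).items():
    W=w[int(v0*.64):int(v1*.64),int(u0*.64):int(u1*.64)].reshape(-1,3);W=W[W[:,2]>.02];print(n,W.min(0).round(3),W.max(0).round(3))
go([.4513,-.3805,.15],71.4)
E
```

```text
[array([0.5431, 0.253 ]), array([0.5326, 0.0546]), array([0.4444, 0.0591]), array([0.456 , 0.2579])] ctr [0.494025 0.15615 ]
dir 86.97053956237959 0.19867765349933042
dir 86.66057202128908 0.19913814300630608
holes [array([0.5277, 0.0691]), array([0.4498, 0.0742]), array([0.5382, 0.2444]), array([0.4615, 0.2495])]
stop front corners [0.5172 0.1839] [0.474  0.1864]  knob [0.4227 0.1553]
bal1 [0.393 0.026 0.02 ] [0.762 0.356 1.434]
tall [ 0.393 -0.178  0.021] [0.791 0.028 1.434]
t 0.1 pos [ 0.1988 -0.5919  0.2217] yaw 18.55 shift [12.26 -4.8   2.88] F [-0.   0.5 -0. ]
turn [-0.01 -0.01 -7.69]
```

jog_arm(
  targets=[
    [0.94, -0.37, 0, 0, 0, 0, 1],
    [0.94, -0.37, 0, 0, 0, 0, 1],
    [0.94, -0.37, 0, 0, 0, 0, 1],
    [0.94, -0.37, 0, 0, 0, 0, 1],
    [0.94, -0.37, 0, 0, 0, 0, 1],
    [0.94, -0.37, 0, 0, 0, 0, 1],
    [0.94, -0.37, 0, 0, 0, 0, 1],
    [0.94, -0.37, 0, 0, 0, 0, 1],
  ],
)

```text
time: 0.77
tcp_pos: [0.3542, -0.4613, 0.2221]
eef_rot: [[0.948, 0.318, -0.0], [0.318, -0.948, 0.001], [-0.0, -0.001, -1.0]]
ft_force: [-0.6, -0.1, -0.3]
gripper_width: 0.0871
gripper_force: 0.0
```

jog_arm(
  targets=[
    [0.94, -0.37, 0.4, 0, 0, 0, 1],
    [0.94, -0.37, 0.4, 0, 0, 0, 1],
    [0.94, -0.37, 0.4, 0, 0, 0, 1],
    [0.94, -0.37, 0.4, 0, 0, 0, 1],
    [0.94, -0.37, 0.4, 0, 0, 0, 1],
    [0, 0, 0, 0, 0, -0.9, 1],
    [0, 0, 0, 0, 0, -0.9, 1],
    [0, 0, 0, 0, 0, -0.9, 1],
  ],
)

```text
time: 1.43
tcp_pos: [0.4505, -0.3802, 0.1717]
eef_rot: [[0.793, 0.609, -0.001], [0.609, -0.793, 0.001], [-0.0, -0.002, -1.0]]
ft_force: [0.7, -0.5, 0.2]
gripper_width: 0.0871
gripper_force: 0.0
```

jog_arm(
  targets=[
    [0, 0, 0, 0, 0, -1, 1],
    [0, 0, 0, 0, 0, -1, 1],
    [0, 0, 0, 0, 0, -1, 1],
    [0, 0, 0, 0, 0, -1, 1],
    [0, 0, 0, 0, 0, -1, 1],
    [0, 0, 0, 0, 0, 0, 1],
    [0, 0, 0, 0, 0, 0, 1],
    [0, 0, 0, 0, 0, 0, 1],
  ],
)

```text
time: 2.1
tcp_pos: [0.4501, -0.3812, 0.1723]
eef_rot: [[0.32, 0.947, -0.0], [0.947, -0.32, 0.0], [0.0, -0.0, -1.0]]
ft_force: [0.8, 0.4, 1.0]
gripper_width: 0.0868
gripper_force: 0.0
```

```bash
python3 - <<'E'
from h import *
go([.4513,-.3805,.017],71.4)
c=cal("wrist");p,d=snapshot("wrist");np.savez("w1.npz",p=p,d=d,w=world(d,c));cv2.imwrite("pics/w1.png",p)
W=world(d,c)[d>0].reshape(-1,3);W=W[(W[:,2]>.03)&(W[:,2]<.05)&(abs(W[:,0]-.45)<.1)&(abs(W[:,1]+.38)<.11)]
print(cv2.minAreaRect((W[:,:2]*1000).astype(np.float32)),len(W),W.mean(0))
E
```

```text
t 2.1 pos [ 0.4501 -0.3812  0.1723] yaw 71.34 shift [0.04 0.04 6.21] F [0.8 0.4 1. ]
turn [-0.   -0.   -0.01]
((454.02569580078125, -372.8274841308594), (149.86268615722656, 40.031795501708984), 71.38719940185547) 6824 [ 0.45564048 -0.36804475  0.03906315]
```

View pics/w1.png

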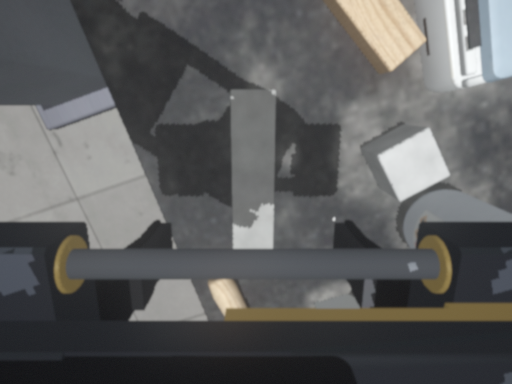

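The wrist view shows the prism between columns 232 and 275, on the finger centreline. I'll descend and grip.

jog_arm(
  targets=[
    [0.11, 0.04, 0.9, 0, 0, 0, 1],
    [0, 0, 0.9, 0, 0, 0, 1],
    [0, 0, 0.9, 0, 0, 0, 1],
    [0, 0, 0.9, 0, 0, 0, 1],
    [0, 0, 0.9, 0, 0, 0, 1],
    [0, 0, 0.9, 0, 0, 0, 1],
    [0, 0, 0.5, 0, 0, 0, 1],
    [0, 0, 0.3, 0, 0, 0, 1],
  ],
)

```text
time: 2.82
tcp_pos: [0.4514, -0.3782, 0.0158]
eef_rot: [[0.318, 0.948, -0.002], [0.948, -0.318, 0.002], [0.002, -0.002, -1.0]]
ft_force: [0.2, 0.5, -0.6]
gripper_width: 0.0869
gripper_force: 0.0
```

jog_arm(
  targets=[
    [0, 0, 0, 0, 0, 0, 1],
    [0, 0, 0, 0, 0, 0, 0],
    [0, 0, 0, 0, 0, 0, 0],
    [0, 0, 0, 0, 0, 0, 0],
    [0, 0, 0, 0, 0, 0, 0],
    [0, 0, 0, 0, 0, 0, 0],
    [0, 0, 0, 0, 0, 0, 0],
    [0, 0, 0, 0, 0, 0, 0],
  ],
)

```text
time: 3.48
tcp_pos: [0.4522, -0.3791, 0.0179]
eef_rot: [[0.317, 0.948, 0.0], [0.948, -0.317, -0.0], [-0.0, 0.0, -1.0]]
ft_force: [0.5, 0.0, 0.4]
gripper_width: 0.0488
gripper_force: 0.0
```

Not shut yet; I'll wait, then lift.

jog_arm(
  targets=[
    [0, 0, 0, 0, 0, 0, 0],
    [0, 0, 0, 0, 0, 0, 0],
    [0, 0, 0, 0, 0, 0, 0],
    [0, 0, 0, 0, 0, 0, 0],
    [0, 0, 0, 0, 0, 0, 0],
    [0, 0, -0.2, 0, 0, 0, 0],
    [0, 0, -0.4, 0, 0, 0, 0],
    [0, 0, -0.4, 0, 0, 0, 0],
  ],
)

```text
time: 4.15
tcp_pos: [0.4518, -0.3784, 0.0423]
eef_rot: [[0.318, 0.948, -0.001], [0.948, -0.318, 0.002], [0.001, -0.001, -1.0]]
ft_force: [1.0, -0.9, -3.8]
gripper_width: 0.0398
gripper_force: 30.0
```

jog_arm(
  targets=[
    [0, 0, -0.7, 0, 0, 0, 0],
    [0, 0, -0.7, 0, 0, 0, 0],
    [0, 0, -0.7, 0, 0, 0, 0],
    [0, 0, -0.7, 0, 0, 0, 0],
    [0, 0, -0.7, 0, 0, 0, 0],
    [0, 0, 0, 0, 0, -0.75, 0],
    [0, 0, 0, 0, 0, -0.75, 0],
    [0, 0, 0, 0, 0, -0.75, 0],
  ],
)

```text
time: 4.82
tcp_pos: [0.4524, -0.3789, 0.1313]
eef_rot: [[0.048, 0.999, 0.001], [0.999, -0.048, -0.001], [-0.001, 0.001, -1.0]]
ft_force: [-0.2, -0.3, -6.0]
gripper_width: 0.04
gripper_force: 30.0
```

```bash
python3 - <<'E'
from h import *
print(sense()["gripper_width"],sense()["gripper_force"]);go([.405,-.2,.13],86.8);go([.405,.02,.13]);go([.4904,.0911,.13])
E
```

```text
0.04003225114417944 29.9934151628986
t 4.82 pos [ 0.4524 -0.3789  0.1313] yaw 87.22 shift [ 7.06 -2.24  0.04] F [-0.2 -0.3 -6. ]
turn [0.01 0.01 0.06]
t 4.82 pos [ 0.4524 -0.3789  0.1313] yaw 87.22 shift [15.85 -2.67  0.03] F [-0.2 -0.3 -6. ]
t 4.82 pos [ 0.4524 -0.3789  0.1313] yaw 87.22 shift [18.85  0.61  0.04] F [-0.2 -0.3 -6. ]
```

jog_arm(
  targets=[
    [0.6, -0.2, 0, 0, 0, 0, 0],
    [0.8, -0.33, 0, 0, 0, 0, 0],
    [0.9, -0.36, 0, 0, 0, 0, 0],
    [0.9, -0.36, 0, 0, 0, 0, 0],
    [0.9, -0.36, 0, 0, 0, 0, 0],
    [0.9, -0.36, 0, 0, 0, 0, 0],
    [0.9, -0.33, 0, 0, 0, 0, 0],
    [0.9, -0.1, 0, 0, 0, 0, 0],
  ],
)

```text
time: 5.48
tcp_pos: [0.3999, -0.2045, 0.1307]
eef_rot: [[0.054, 0.999, -0.0], [0.999, -0.054, 0.0], [0.0, -0.0, -1.0]]
ft_force: [-0.3, 0.6, -4.8]
gripper_width: 0.0398
gripper_force: 30.0
```

jog_arm(
  targets=[
    [0.9, -0.05, 0, 0, 0, 0, 0],
    [0.9, -0.05, 0, 0, 0, 0, 0],
    [0.9, -0.05, 0, 0, 0, 0, 0],
    [0.9, -0.05, 0, 0, 0, 0, 0],
    [0.9, -0.05, 0, 0, 0, 0, 0],
    [0.9, -0.05, 0, 0, 0, 0, 0],
    [0.9, -0.05, 0, 0, 0, 0, 0],
    [0.9, -0.05, 0, 0, 0, 0, 0],
  ],
)

```text
time: 6.15
tcp_pos: [0.4012, -0.0248, 0.1309]
eef_rot: [[0.053, 0.999, 0.002], [0.999, -0.053, -0.001], [-0.0, 0.002, -1.0]]
ft_force: [0.7, 0.9, -4.9]
gripper_width: 0.0394
gripper_force: 30.0
```

```bash
python3 - <<'E'
from h import *
go([.4904,.0911,.13],86.8)
E
```

```text
t 6.15 pos [ 0.4012 -0.0248  0.1309] yaw 86.95 shift [4.82 3.32 0.04] F [ 0.7  0.9 -4.9]
turn [0.02 0.   0.02]
```

jog_arm(
  targets=[
    [0.9, 0, 0, 0, 0, 0, 0],
    [0.9, 0, 0, 0, 0, 0, 0],
    [0.9, 0.1, 0, 0, 0, 0, 0],
    [0.9, 0.6, 0, 0, 0, 0, 0],
    [0.8, 0.9, 0, 0, 0, 0, 0],
    [0.42, 0.9, 0, 0, 0, 0, 0],
    [0, 0.82, 0, 0, 0, 0, 0],
    [0, 0, 0, 0, 0, 0, 0],
  ],
)

```text
time: 6.82
tcp_pos: [0.4972, 0.0907, 0.1317]
eef_rot: [[0.052, 0.999, 0.012], [0.999, -0.052, -0.0], [0.0, 0.012, -1.0]]
ft_force: [1.2, -0.1, -4.2]
gripper_width: 0.0398
gripper_force: 30.0
```

jog_arm(
  targets=[
    [0, 0, 0, 0, 0, 0, 0],
    [0, 0, 0, 0, 0, 0, 0],
  ],
)

```text
time: 6.98
tcp_pos: [0.4888, 0.0903, 0.1302]
eef_rot: [[0.053, 0.999, -0.002], [0.999, -0.053, 0.0], [0.0, -0.002, -1.0]]
ft_force: [-1.0, 0.6, -5.9]
gripper_width: 0.04
gripper_force: 30.0
```

```bash
python3 - <<'E'
from h import *
go([.4904,.0911,.031],86.8)
c=cal("wrist");p,d=snapshot("wrist");np.savez("w2.npz",p=p,d=d,w=world(d,c),K=c[0],R=c[1],t=c[2]);cv2.imwrite("pics/w2.png",cv2.resize(p,(800,600),interpolation=cv2.INTER_CUBIC))
E
```

```text
t 6.98 pos [0.4888 0.0903 0.1302] yaw 86.97 shift [0.04 0.07 3.97] F [-1.   0.6 -5.9]
turn [-0.01 -0.    0.02]
```

View pics/w2.png

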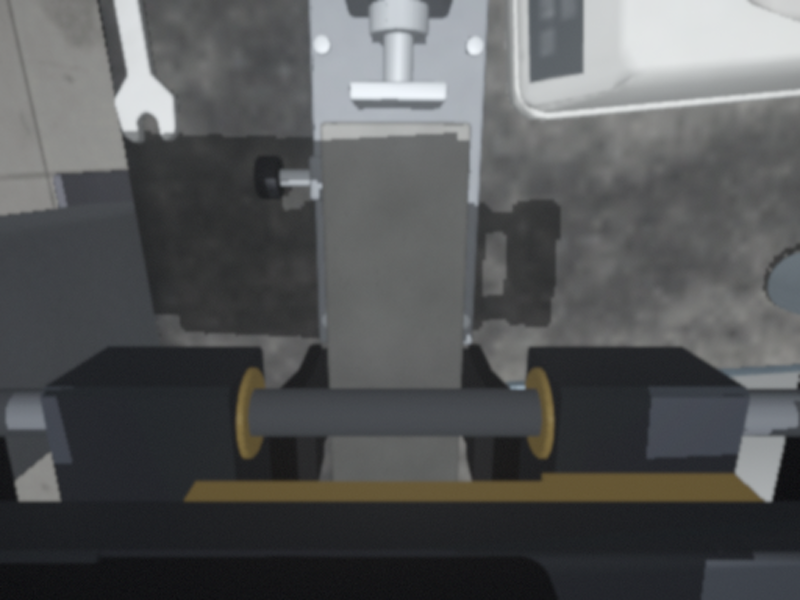

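The stop plate is at (350–446, 92) and the prism's front end at (322–470, 125). Its edges spread towards the front, so it may be pitched. I'll check with depth.

```bash
python3 - <<'E'
from h import *
f=np.load("w2.npz");w=f["w"];c=(f["K"],f["R"],f["t"])
a=np.radians(86.8);ey=np.array([np.cos(a),np.sin(a)]);ex=np.array([ey[1],-ey[0]]);O=np.array([.4926,.131])
J=np.dstack([(w[...,:2]-O)@ex,(w[...,:2]-O)@ey,w[...,2]])
for v in (85,95,120,150,180,210,225):
    r=J[v];m=(r[:,2]>.08)&(abs(r[:,0])<.035);m&=(abs(np.arange(512)-252)<60); q=r[m]
    print(v,len(q),q.min(0).round(4),q.max(0).round(4)) if len(q) else 0
def pj(u,v,z): p=px2w(c,u*.64-.2,v*.64-.2,z)[:2]-O;return np.round([p@ex*1000,p@ey*1000],1)
print("stop",pj(350,100,.05),pj(446,100,.05),"stop top front edge row?")
print("plate edges",pj(311,60,.012),pj(487,60,.012),"rivets",pj(321,45,.012),pj(475,45,.012),"knob",pj(255,178,.023))
print("camera",(-c[1].T@c[2]).round(3), (c[1][2]).round(3))
m=(J[...,2]>.044)&(J[...,2]<.055)&(abs(J[...,0])<.03)&(J[...,1]<.08)&(J[...,1]>.03);print("stop depth",m.sum(),J[m].min(0),J[m].max(0))
m=(J[...,2]>.008)&(J[...,2]<.016)&(abs(J[...,0])<.06)&(J[...,1]<.095)&(J[...,1]>.06);print("plate depth",m.sum(),J[m].min(0),J[m].max(0),J[m].mean(0))
E
```

```text
85 97 [-0.0203  0.0377  0.1496] [0.0193 0.038  0.1533]
95 96 [-0.0205  0.0338  0.15  ] [0.019  0.034  0.1532]
120 94 [-0.0199  0.0237  0.1495] [0.019  0.0296 0.2914]
150 92 [-0.0204  0.0109  0.1503] [0.0191 0.0113 0.1527]
180 90 [-0.0205 -0.0026  0.15  ] [ 0.0193 -0.0019  0.1527]
210 88 [-0.0204 -0.0167  0.1502] [0.0194 0.0296 0.2914]
225 114 [-0.0292 -0.031   0.1317] [0.0282 0.0296 0.2914]
stop [-20.9  57.9] [22.1 58. ] stop top front edge row?
plate edges [-43.6  81.4] [45.9 81.6] rivets [-38.2  88.3] [39.5 88.5] knob [-73.   23.2]
camera [0.494 0.161 0.291] [-0.015 -0.255 -0.967]
stop depth 780 [-0.02092587  0.05759533  0.04401274] [0.02214433 0.06607249 0.05168096]
plate depth 3789 [-0.04454176  0.06001127  0.00800239] [0.05999879 0.0949997  0.01593486] [0.00229873 0.07935672 0.0113062 ]
```

jog_arm(
  targets=[
    [0.04, 0.07, 0.4, 0, 0, 0, 0],
    [0, 0, 0.6, 0, 0, 0, 0],
    [0, 0, 0.6, 0, 0, 0, 0],
    [0, 0, 0.6, 0, 0, 0, 0],
    [0, 0, 0.6, 0, 0, 0, 0],
    [0, 0, 0.4, 0, 0, 0, 0],
    [0, 0, 0.2, 0, 0, 0, 0],
    [0, 0, 0, 0, 0, 0, 0],
  ],
)

```text
time: 7.7
tcp_pos: [0.4908, 0.091, 0.0439]
eef_rot: [[0.053, 0.999, -0.003], [0.999, -0.053, 0.0], [-0.0, -0.003, -1.0]]
ft_force: [-0.4, -0.1, -5.3]
gripper_width: 0.0396
gripper_force: 30.0
```

jog_arm(
  targets=[
    [0, 0, 0.1, 0, 0, 0, 0],
    [0, 0, 0.1, 0, 0, 0, 0],
    [0, 0, 0.1, 0, 0, 0, 0],
    [0, 0, 0, 0, 0, 0, 0],
    [0, 0, 0, 0, 0, 0, 0],
  ],
)

```text
time: 8.12
tcp_pos: [0.4924, 0.091, 0.0393]
eef_rot: [[0.053, 0.999, 0.002], [0.999, -0.053, -0.0], [-0.0, 0.002, -1.0]]
ft_force: [-2.7, -0.1, 6.0]
gripper_width: 0.0394
gripper_force: 30.0
```

```bash
python3 - <<'E'
from h import *
go([.4904,.0911,.030],86.8)
E
```

```text
t 8.12 pos [0.4924 0.091  0.0393] yaw 86.98 shift [-0.   -0.08  0.37] F [-2.7 -0.1  6. ]
turn [0.02 0.   0.03]
```

Contact at rail height. I'll back off slightly and look.

jog_arm(
  targets=[
    [0, 0, -0.2, 0, 0, 0, 0],
    [0, 0, 0, 0, 0, 0, 0],
    [0, 0, 0, 0, 0, 0, 0],
    [0, 0, 0, 0, 0, 0, 0],
  ],
)

```text
time: 8.45
tcp_pos: [0.4919, 0.0911, 0.0426]
eef_rot: [[0.053, 0.999, 0.0], [0.999, -0.053, 0.0], [0.0, 0.0, -1.0]]
ft_force: [0.2, -0.1, -4.9]
gripper_width: 0.0402
gripper_force: 30.0
```

```bash
python3 - <<'E'
from h import *
go([.4904,.0911,.030],86.8)
c=cal("wrist");p,d=snapshot("wrist");w=world(d,c);go([.4904,.0911,.030],86.8)
np.savez("w3.npz",p=p,d=d,w=w,K=c[0],R=c[1],t=c[2]);cv2.imwrite("pics/w3.png",cv2.resize(p[:240,130:390],(780,720),interpolation=cv2.INTER_CUBIC)[:600])
a=np.radians(86.8);ey=np.array([np.cos(a),np.sin(a)]);ex=np.array([ey[1],-ey[0]]);O=np.array([.4926,.131])
J=np.dstack([(w[...,:2]-O)@ex,(w[...,:2]-O)@ey,w[...,2]])
for y in (-.01,.0,.01,.02,.03,.036):
    m=(J[...,2]>.055)&(J[...,2]<.068)&(abs(J[...,0])<.03)&(abs(J[...,1]-y)<.004);q=J[m]
    n=(J[...,2]>.017)&(J[...,2]<.028)&(abs(J[...,0])<.04)&(abs(J[...,1]-y)<.004);r=J[n][:,0];z=np.zeros(1)*np.nan
    if len(q):print(y,"prism",q.min(0).round(4),q.max(0).round(4),"rails: -",len(r[r<0]),*(x.round(4) for x in(r[r<0] if (r<0).any() else z,) for x in (x.min(),x.max())),"+",*(x.round(4) for x in(r[r>0] if (r>0).any() else z,) for x in (x.min(),x.max())))
m=(J[...,2]>.044)&(J[...,2]<.052)&(abs(J[...,0])<.03)&(J[...,1]<.08)&(J[...,1]>.045);print("stop",m.sum(),J[m].min(0),J[m].max(0))
E
```

```text
t 8.45 pos [0.4919 0.0911 0.0426] yaw 86.96 shift [-0.   -0.06  0.51] F [ 0.2 -0.1 -4.9]
turn [ 0.   -0.    0.02]
t 8.5 pos [0.4917 0.0911 0.0425] yaw 86.96 shift [-0.   -0.05  0.5 ] F [-0.5 -0.3 -5.1]
turn [-0.   -0.    0.02]
-0.01 prism [-0.0173 -0.014   0.0621] [ 0.0223 -0.006   0.0659] rails: - 191 -0.0325 -0.0237 + 0.0287 0.0324
0.0 prism [-0.0175 -0.004   0.062 ] [0.0225 0.004  0.0662] rails: - 198 -0.032 -0.0235 + 0.0283 0.0325
0.01 prism [-0.0176  0.006   0.0617] [0.0226 0.014  0.066 ] rails: - 221 -0.0388 -0.0235 + 0.0284 0.0327
0.02 prism [-0.0176  0.016   0.062 ] [0.0225 0.024  0.0662] rails: - 287 -0.0394 -0.0235 + 0.0284 0.0327
0.03 prism [-0.0175  0.026   0.0618] [0.0226 0.0338 0.0662] rails: - 314 -0.0399 -0.0235 + 0.0284 0.0328
0.036 prism [-0.0176  0.032   0.0618] [0.0225 0.04   0.0663] rails: - 254 -0.0399 -0.0237 + 0.0284 0.0328
stop 2083 [-0.02139121  0.05756578  0.04400907] [0.02247365 0.06590866 0.05115562]
```

View pics/w3.png

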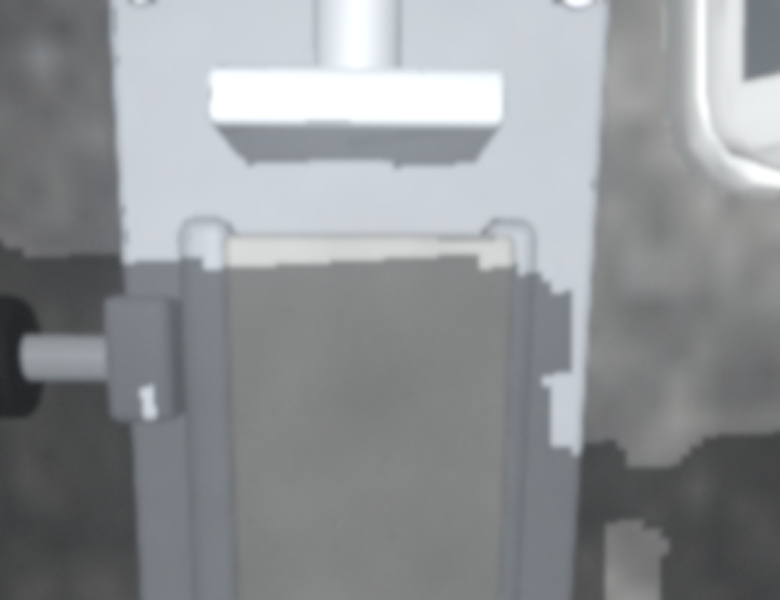

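The prism (230–515) is covering the right rail, so it sits about 2.2 mm too far towards +x. I'll shift it back and descend.

jog_arm(
  targets=[
    [0, -0.09, 0, 0, 0, 0, 0],
    [0, 0, 0, 0, 0, 0, 0],
    [0, 0, 0.1, 0, 0, 0, 0],
    [0, 0, 0.1, 0, 0, 0, 0],
    [0, 0, 0.1, 0, 0, 0, 0],
    [0, 0, 0.05, 0, 0, 0, 0],
    [0, 0, 0, 0, 0, 0, 0],
    [0, 0, 0, 0, 0, 0, 0],
  ],
)

```text
time: 9.17
tcp_pos: [0.4894, 0.0912, 0.0336]
eef_rot: [[0.053, 0.999, -0.0], [0.999, -0.053, 0.0], [0.0, -0.0, -1.0]]
ft_force: [-0.6, 0.3, -5.5]
gripper_width: 0.0397
gripper_force: 30.0
```

In the channel with no contact. On down to the floor.

jog_arm(
  targets=[
    [0, 0, 0.06, 0, 0, 0, 0],
    [0, 0, 0.05, 0, 0, 0, 0],
    [0, 0, 0.04, 0, 0, 0, 0],
    [0, 0, 0, 0, 0, 0, 0],
    [0, 0, 0, 0, 0, 0, 0],
  ],
)

```text
time: 9.58
tcp_pos: [0.4895, 0.0912, 0.03]
eef_rot: [[0.053, 0.999, -0.0], [0.999, -0.053, 0.0], [0.0, -0.0, -1.0]]
ft_force: [-0.5, -0.4, -4.9]
gripper_width: 0.0398
gripper_force: 30.0
```

jog_arm(
  targets=[
    [0, 0, 0.03, 0, 0, 0, 0],
    [0, 0, 0.02, 0, 0, 0, 0],
    [0, 0, 0, 0, 0, 0, 0],
    [0, 0, 0, 0, 0, 0, 0],
  ],
)

```text
time: 9.92
tcp_pos: [0.4896, 0.0912, 0.0296]
eef_rot: [[0.053, 0.999, 0.001], [0.999, -0.053, -0.0], [0.0, 0.001, -1.0]]
ft_force: [-1.5, 0.0, 5.9]
gripper_width: 0.0397
gripper_force: 30.0
```

It is seated on the floor. I'll release with a partial opening and lift.

jog_arm(
  targets=[
    [0, 0, 0, 0, 0, 0, 0.62],
    [0, 0, 0, 0, 0, 0, 0.62],
    [0, 0, 0, 0, 0, 0, 0.62],
    [0, 0, 0, 0, 0, 0, 0.62],
    [0, 0, 0, 0, 0, 0, 0.62],
    [0, 0, 0, 0, 0, 0, 0.62],
    [0, 0, -0.3, 0, 0, 0, 0.62],
    [0, 0, -0.5, 0, 0, 0, 0.62],
  ],
)

```text
time: 10.58
tcp_pos: [0.4885, 0.0912, 0.0483]
eef_rot: [[0.053, 0.999, -0.003], [0.999, -0.053, 0.0], [-0.0, -0.003, -1.0]]
ft_force: [0.4, 0.7, 1.6]
gripper_width: 0.0537
gripper_force: 0.0
```

jog_arm(
  targets=[
    [0, 0, -0.7, 0, 0, 0, 0.62],
    [0, 0, -0.7, 0, 0, 0, 0.62],
    [0, 0, -0.7, 0, 0, 0, 0.62],
    [0, 0, -0.7, 0, 0, 0, 0],
    [0, 0, 0, 0, 0, 0, 0],
    [0, 0, 0, 0, 0, 0, 0],
    [0, 0, 0, 0, 0, 0, 0],
    [0, 0, 0, 0, 0, 0, 0],
  ],
)

```text
time: 11.25
tcp_pos: [0.4887, 0.0912, 0.118]
eef_rot: [[0.053, 0.999, -0.002], [0.999, -0.053, 0.0], [-0.0, -0.002, -1.0]]
ft_force: [0.3, 0.1, 0.6]
gripper_width: 0.0286
gripper_force: 0.0
```

```bash
python3 - <<'E'
from h import *
go([.4844,-.0087,.03],86.8)
c=cal("wrist");p,d=snapshot("wrist");w=world(d,c)
a=np.radians(86.8);ey=np.array([np.cos(a),np.sin(a)]);ex=np.array([ey[1],-ey[0]]);O=np.array([.4926,.131])
J=np.dstack([(w[...,:2]-O)@ex,(w[...,:2]-O)@ey,w[...,2]])
m=(J[...,2]>.047)&(J[...,2]<.058)&(abs(J[...,0])<.03)&(J[...,1]<.05);q=J[m];print("prism",m.sum(),q.min(0).round(4),q.max(0).round(4),np.median(q[:,2]))
for y in(-.01,.03):
    r=q[abs(q[:,1]-y)<.005];print(y,r.min(0),r.max(0),np.median(r[:,2]))
m=(J[...,2]>.044)&(J[...,2]<.052)&(abs(J[...,0])<.03)&(J[...,1]<.08)&(J[...,1]>.045);print("stop",J[m].min(0),J[m].max(0))
print(sense()["gripper_width"])
E
```

```text
t 11.25 pos [0.4887 0.0912 0.118 ] yaw 86.96 shift [-4.    0.05  3.52] F [0.3 0.1 0.6]
turn [-0.02  0.    0.02]
prism 9707 [-0.0197 -0.118   0.0487] [0.0204 0.0415 0.0537] 0.05103182685656021
-0.01 [-0.01902509 -0.01499422  0.04911101] [ 0.02039321 -0.00518594  0.05370903] 0.05108263723604429
0.03 [-0.01964603  0.02500267  0.04890337] [0.02016134 0.03496812 0.05326072] 0.051089260376902965
stop [-0.02137149  0.05759803  0.04409354] [0.02209704 0.06595159 0.05123525]
0.0246673552849769
```

```bash
python3 - <<'E'
from h import *
w=np.load("top0.npz")["w"]
for zl,zh in((.02,.06),(.06,.1),(.1,.2),(.2,.4)):
    m=(w[...,2]>zl)&(w[...,2]<zh)&(w[...,1]>-.19)&(w[...,1]<.05)&(w[...,0]>.45)&(w[...,0]<.8);q=w[m]
    if len(q):print(zl,len(q),q.min(0).round(3),np.percentile(q[:,0],3).round(3),q.max(0).round(3))
m=(w[...,2]>.03)&(w[...,2]<.3)&(w[...,1]>.1)&(w[...,1]<.3)&(w[...,0]>.56)&(w[...,0]<.75);print("bal1",w[m].min(0),w[m].max(0))
E
```

```text
0.02 732 [ 0.537 -0.178  0.021] 0.538 [0.791 0.028 0.06 ]
0.06 1166 [ 0.552 -0.174  0.06 ] 0.57 [0.788 0.025 0.1  ]
0.1 747 [ 0.613 -0.158  0.1  ] 0.62 [0.789 0.011 0.2  ]
0.2 2145 [ 0.625 -0.142  0.2  ] 0.627 [ 0.762 -0.004  0.337]
bal1 [0.56081652 0.17920662 0.03019263] [0.74999365 0.29999636 0.07205227]
```

jog_arm(
  targets=[
    [0, 0, -0.3, 0, 0, -0.9, 0],
    [0, 0, 0, 0, 0, -0.9, 0],
    [0, 0, 0, 0, 0, -0.9, 0],
    [0, 0, 0, 0, 0, -0.9, 0],
    [0, 0, 0, 0, 0, -0.9, 0],
    [0, 0, 0, 0, 0, -0.9, 0],
    [0, 0, 0, 0, 0, -0.9, 0],
    [0, 0, 0, 0, 0, -0.9, 0],
  ],
)

```text
time: 11.97
tcp_pos: [0.4889, 0.0912, 0.1253]
eef_rot: [[-0.729, 0.685, -0.002], [0.685, 0.729, 0.0], [0.002, -0.001, -1.0]]
ft_force: [0.1, -0.0, -0.8]
gripper_width: 0.0003
gripper_force: 0.0
```

jog_arm(
  targets=[
    [0, 0, 0, 0, 0, -0.9, 0],
    [0, 0, 0, 0, 0, -0.9, 0],
    [0, 0, 0, 0, 0, -0.9, 0],
    [0, 0, 0, 0, 0, -0.9, 0],
    [0, 0, 0, 0, 0, -0.9, 0],
    [0, 0, 0, 0, 0, -0.9, 0],
    [0, 0, 0, 0, 0, -0.45, 0],
    [0, 0, 0, 0, 0, 0, 0],
  ],
)

```text
time: 12.63
tcp_pos: [0.4889, 0.0912, 0.1254]
eef_rot: [[-0.998, 0.057, -0.002], [0.057, 0.998, 0.0], [0.002, -0.0, -1.0]]
ft_force: [-0.5, 0.1, 0.4]
gripper_width: 0.0003
gripper_force: 0.0
```

```bash
python3 - <<'E'
from h import *
go([.4845,-.0223,.022],176.8)
E
```

```text
t 12.63 pos [0.4889 0.0912 0.1254] yaw 176.74 shift [-0.09 -4.54  4.14] F [-0.5  0.1  0.4]
turn [-0.   -0.02 -0.01]
```

jog_arm(
  targets=[
    [0, -0.7, 0, 0, 0, 0, 0],
    [0, -0.8, 0, 0, 0, 0, 0],
    [0, -0.8, 0, 0, 0, 0, 0],
    [0, -0.8, 0, 0, 0, 0, 0],
    [0, -0.8, 0, 0, 0, 0, 0],
    [0, -0.6, 0, 0, 0, 0, 0],
    [0, -0.2, 0.1, 0, 0, 0, 0],
    [0, 0, 0.4, 0, 0, 0, 0],
  ],
)

```text
time: 13.3
tcp_pos: [0.4837, -0.0275, 0.1141]
eef_rot: [[-0.998, 0.061, 0.002], [0.061, 0.998, -0.001], [-0.002, -0.001, -1.0]]
ft_force: [0.7, -0.6, 0.2]
gripper_width: 0.0003
gripper_force: 0.0
```

jog_arm(
  targets=[
    [0, 0, 0.6, 0, 0, 0, 0],
    [0, 0, 0.6, 0, 0, 0, 0],
    [0, 0, 0.6, 0, 0, 0, 0],
    [0, 0, 0.6, 0, 0, 0, 0],
    [0, 0, 0.6, 0, 0, 0, 0],
    [0, 0, 0.4, 0, 0, 0, 0],
    [0, 0, 0.24, 0, 0, 0, 0],
    [0, 0, 0, 0, 0, 0, 0],
  ],
)

```text
time: 13.97
tcp_pos: [0.4819, -0.0256, 0.0215]
eef_rot: [[-0.998, 0.058, -0.003], [0.058, 0.998, 0.001], [0.003, 0.001, -1.0]]
ft_force: [-0.3, -1.1, -1.1]
gripper_width: 0.0005
gripper_force: 0.0
```

jog_arm(
  targets=[
    [0, 0.2, 0, 0, 0, 0, 0],
    [0, 0.2, 0, 0, 0, 0, 0],
    [0, 0, 0, 0, 0, 0, 0],
    [0, 0, 0, 0, 0, 0, 0],
  ],
)

```text
time: 14.3
tcp_pos: [0.4837, -0.0157, 0.0235]
eef_rot: [[-0.998, 0.057, 0.001], [0.057, 0.998, -0.0], [-0.001, -0.0, -1.0]]
ft_force: [-1.4, 0.5, 0.1]
gripper_width: 0.0005
gripper_force: 0.0
```

```bash
python3 - <<'E'
from h import *
go([.4845,-.0023,.022],176.8)
p,d=snapshot("side");cv2.imwrite("pics/s4.png",cv2.resize(p[180:260,200:300],(750,600),interpolation=cv2.INTER_CUBIC))
E
```

```text
t 14.3 pos [ 0.4837 -0.0157  0.0235] yaw 176.74 shift [-0.    0.54  0.06] F [-1.4  0.5  0.1]
turn [-0.    0.01 -0.01]
```

View pics/s4.png

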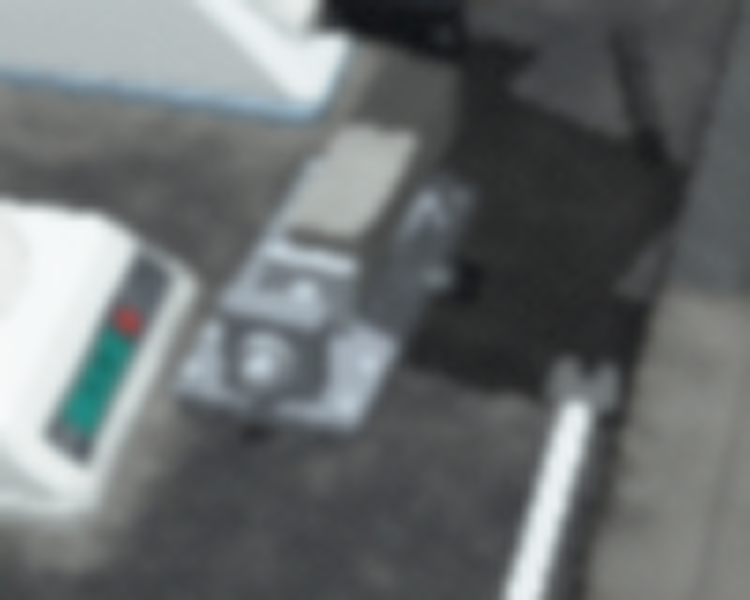

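The side view shows the prism in the channel with its front end clear of the stop plate (300,265). Now to advance.

jog_arm(
  targets=[
    [0, 0.15, 0, 0, 0, 0, 0],
    [0, 0.15, 0, 0, 0, 0, 0],
    [0, 0.15, 0, 0, 0, 0, 0],
    [0, 0.1, 0, 0, 0, 0, 0],
    [0, 0.1, 0, 0, 0, 0, 0],
    [0, 0.1, 0, 0, 0, 0, 0],
    [0, 0, 0, 0, 0, 0, 0],
    [0, 0, 0, 0, 0, 0, 0],
  ],
)

```text
time: 15.02
tcp_pos: [0.4844, 0.0027, 0.0228]
eef_rot: [[-0.998, 0.058, -0.0], [0.058, 0.998, 0.0], [0.0, 0.0, -1.0]]
ft_force: [-0.2, 0.4, -0.7]
gripper_width: 0.0004
gripper_force: 0.0
```

jog_arm(
  targets=[
    [0, 0.1, 0, 0, 0, 0, 0],
    [0, 0.1, 0, 0, 0, 0, 0],
    [0, 0.1, 0, 0, 0, 0, 0],
    [0, 0, 0, 0, 0, 0, 0],
  ],
)

```text
time: 15.35
tcp_pos: [0.4849, 0.0104, 0.0228]
eef_rot: [[-0.998, 0.058, 0.0], [0.058, 0.998, 0.0], [-0.0, 0.0, -1.0]]
ft_force: [0.0, -1.6, -0.3]
gripper_width: 0.0006
gripper_force: 0.7
```

jog_arm(
  targets=[
    [0, 0.1, 0, 0, 0, 0, 0],
    [0, 0.1, 0, 0, 0, 0, 0],
    [0, 0.1, 0, 0, 0, 0, 0],
    [0, 0.1, 0, 0, 0, 0, 0],
  ],
)

```text
time: 15.68
tcp_pos: [0.4853, 0.0198, 0.0228]
eef_rot: [[-0.998, 0.057, -0.0], [0.057, 0.998, -0.001], [0.0, -0.001, -1.0]]
ft_force: [-0.6, -7.6, -0.3]
gripper_width: 0.0003
gripper_force: 3.7
```

```bash
cat >> h.py <<'E'
def stopy():
    "my-frame y of prism front end and stop face/edge (top camera), mm; side too"
    a=np.radians(86.8);ey=np.array([np.cos(a),np.sin(a)]);ex=np.array([ey[1],-ey[0]]);O=np.array([.4926,.131])
    c=cal("top");p,d=snapshot("top");w=world(d,c);J=np.dstack([(w[...,:2]-O)@ex,(w[...,:2]-O)@ey,w[...,2]])*1000
    m=(abs(J[...,0])<18)&(J[...,2]>42)&(J[...,2]<58)&(J[...,1]>-20)&(J[...,1]<92);y=np.sort(J[m][:,1])
    print("hist 40..92",np.histogram(y,np.arange(30,94,3))[0],np.arange(30,94,3)[:3])
E
python3 - <<'E'
from h import *
go([.4845,.0235,.022]);stopy()
E
```

```text
t 15.68 pos [0.4853 0.0198 0.0228] yaw 176.74 shift [0.04 0.14 0.03] F [-0.6 -7.6 -0.3]
hist 40..92 [0 0 0 0 0 0 0 0 0 0 0 0 0 0 0 0 0 0 0 0 0] [30 33 36]
```

jog_arm(
  targets=[
    [0, 0.08, 0, 0, 0, 0, 0],
    [0, 0, 0, 0, 0, 0, 0],
    [0, 0, 0, 0, 0, 0, 0],
  ],
)

```text
time: 15.98
tcp_pos: [0.4855, 0.0217, 0.0228]
eef_rot: [[-0.998, 0.057, -0.0], [0.057, 0.998, -0.001], [0.0, -0.001, -1.0]]
ft_force: [-0.5, -6.1, 0.2]
gripper_width: 0.0003
gripper_force: 3.0
```

jog_arm(
  targets=[
    [0, 0.08, 0, 0, 0, 0, 0],
    [0, 0, 0, 0, 0, 0, 0],
    [0, 0, 0, 0, 0, 0, 0],
  ],
)

```text
time: 16.23
tcp_pos: [0.4856, 0.0233, 0.0228]
eef_rot: [[-0.998, 0.057, -0.0], [0.057, 0.998, -0.001], [0.0, -0.001, -1.0]]
ft_force: [-0.8, -7.2, -1.8]
gripper_width: 0.0006
gripper_force: 4.0
```

jog_arm(
  targets=[
    [0, 0.08, 0, 0, 0, 0, 0],
    [0, 0, 0, 0, 0, 0, 0],
    [0, 0, 0, 0, 0, 0, 0],
  ],
)

```text
time: 16.48
tcp_pos: [0.4857, 0.0249, 0.0228]
eef_rot: [[-0.998, 0.056, -0.0], [0.056, 0.998, -0.002], [0.0, -0.002, -1.0]]
ft_force: [-1.8, -9.6, -0.5]
gripper_width: 0.0005
gripper_force: 4.9
```

```bash
python3 - <<'E'
from h import *
go([.4845,.0235,.022])
p,d=snapshot("side");np.savez("s5.npz",p=p,d=d);cv2.imwrite("pics/s5.png",cv2.resize(p[190:250,215:290],(750,600),interpolation=cv2.INTER_CUBIC))
E
```

```text
t 16.48 pos [0.4857 0.0249 0.0228] yaw 176.77 shift [ 0.05 -0.06  0.03] F [-1.8 -9.6 -0.5]
```

View pics/s5.png

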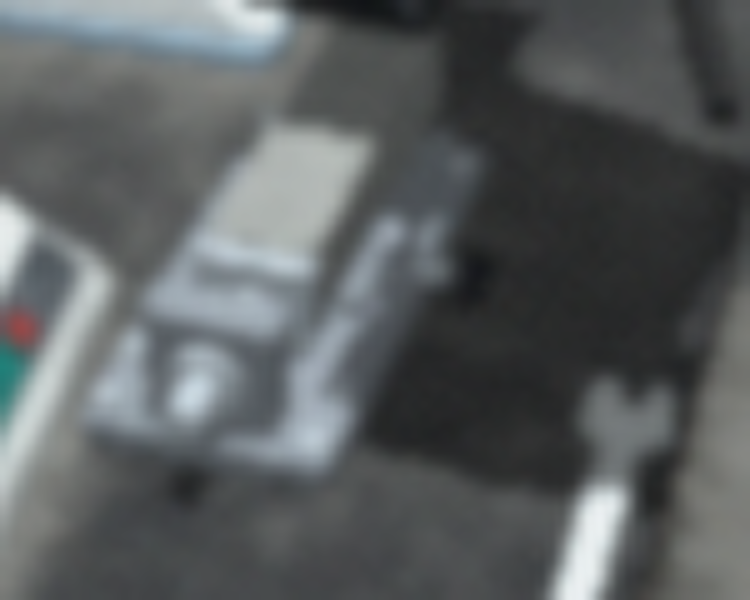

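The prism's front now touches the stop plate (260,250). I'll measure the stop's travel in the side camera against the rest picture.

```bash
cat >> h.py <<'E'
def stopside(d,c,p):
    a=np.radians(86.8);ey=np.array([np.cos(a),np.sin(a)]);ex=np.array([ey[1],-ey[0]]);O=np.array([.4926,.131])
    w=world(d,c);J=np.dstack([(w[...,:2]-O)@ex,(w[...,:2]-O)@ey,w[...,2]])*1000
    # back (+y) face of stop plate, seen by side camera: vertical, between z 18 and 46
    for x0 in(-16,14):
        m=(abs(J[...,0]-x0)<5)&(J[...,2]>24)&(J[...,2]<47)&(J[...,1]>50)&(J[...,1]<93);y=J[m][:,1];print(" face x",x0,len(y),np.round(np.percentile(y,[10,50,90]),1) if len(y) else "")
    m=(abs(J[...,0])<17)&(J[...,2]>46)&(J[...,2]<55)&(J[...,1]>45)&(J[...,1]<90);y=J[m][:,1];print(" top",len(y),np.round(np.percentile(y,[3,50,97]),1) if len(y) else "")
    # project a line of top-of-stop points along y and sample brightness
    K,R,t=c;ys=np.arange(36,92,2.);prof=0
    for x in np.arange(-14,15,2.):
        W=np.c_[O+np.outer(ys/1000,ey)+ex*x/1000,np.full(len(ys),.05)];q=W@R.T+t;uv=(q@K.T);uv=(uv[:,:2]/uv[:,2:]).astype(np.float32)
        prof=prof+cv2.remap(cv2.cvtColor(p,cv2.COLOR_BGR2GRAY),uv[:,0].copy(),uv[:,1].copy(),cv2.INTER_LINEAR).ravel().astype(float)/15
    print(" prof",dict(zip(ys.astype(int).tolist(),prof.round().astype(int).tolist())))
E
python3 - <<'E'
from h import *
c=cal("side")
for n in("side0.npz","s5.npz"):
    f=np.load(n);print(n);stopside(f["d"],c,f["p"])
E
```

```text
side0.npz
 face x -16 15 [63.  65.2 66.5]
 face x 14 12 [62.8 64.9 67.3]
 top 24 [56.2 63.4 66.5]
 prof {36: 158, 38: 158, 40: 157, 42: 158, 44: 159, 46: 162, 48: 166, 50: 173, 52: 180, 54: 188, 56: 194, 58: 197, 60: 195, 62: 188, 64: 177, 66: 164, 68: 151, 70: 142, 72: 136, 74: 135, 76: 138, 78: 142, 80: 147, 82: 153, 84: 157, 86: 162, 88: 165, 90: 168}
s5.npz
 face x -16 16 [52.3 70.7 74.5]
 face x 14 6 [70.5 71.2 74.1]
 top 54 [45.6 65.7 74.9]
 prof {36: 178, 38: 178, 40: 178, 42: 178, 44: 178, 46: 177, 48: 177, 50: 176, 52: 175, 54: 175, 56: 175, 58: 178, 60: 181, 62: 185, 64: 189, 66: 191, 68: 189, 70: 181, 72: 170, 74: 159, 76: 148, 78: 140, 80: 135, 82: 137, 84: 141, 86: 147, 88: 154, 90: 161}
```

The stop is about 6.5 mm in, so it needs about 3.5 mm more.

jog_arm(
  targets=[
    [0, 0.05, 0, 0, 0, 0, 0],
    [0, 0.05, 0, 0, 0, 0, 0],
    [0, 0.04, 0, 0, 0, 0, 0],
    [0, 0, 0, 0, 0, 0, 0],
    [0, 0, 0, 0, 0, 0, 0],
    [0, 0, 0, 0, 0, 0, 0],
  ],
)

```text
time: 17.03
tcp_pos: [0.4859, 0.0277, 0.0228]
eef_rot: [[-0.998, 0.056, -0.0], [0.056, 0.998, -0.002], [0.0, -0.002, -1.0]]
ft_force: [-1.6, -13.8, -1.4]
gripper_width: 0.0005
gripper_force: 6.6
```

```bash
python3 - <<'E'
from h import *
F=[]
c=cal("side");ps=[]
for i in range(5): p,d=snapshot("side");ps.append(p);F.append(sense()["ft_force"]);
go([.4845,.0235,.022]);print(np.mean(F,0));stopside(d,c,np.mean(ps,0).astype(np.uint8))
E
```

```text
t 17.28 pos [0.4859 0.0277 0.0228] yaw 176.79 shift [ 0.05 -0.17  0.03] F [ -2.5 -12.3  -0.3]
[ -1.66845244 -13.34107763  -0.06768785]
 face x -16 15 [59.7 74.6 76. ]
 face x 14 6 [73.4 74.3 76.8]
 top 58 [47.  67.8 78. ]
 prof {36: 178, 38: 178, 40: 178, 42: 177, 44: 177, 46: 177, 48: 177, 50: 176, 52: 176, 54: 176, 56: 176, 58: 176, 60: 179, 62: 182, 64: 186, 66: 190, 68: 194, 70: 191, 72: 184, 74: 174, 76: 162, 78: 151, 80: 141, 82: 137, 84: 138, 86: 142, 88: 148, 90: 155}
```

jog_arm(
  targets=[
    [0, 0.03, 0, 0, 0, 0, 0],
    [0, 0, 0, 0, 0, 0, 0],
    [0, 0, 0, 0, 0, 0, 0],
    [0, 0, 0, 0, 0, 0, 0],
    [0, 0, 0, 0, 0, 0, 0],
    [0, 0, 0, 0, 0, 0, 0],
    [0, 0, 0, 0, 0, 0, 0],
    [0, 0, 0, 0, 0, 0, 0],
  ],
)

```text
time: 17.95
tcp_pos: [0.486, 0.0282, 0.0228]
eef_rot: [[-0.998, 0.056, -0.0], [0.056, 0.998, -0.003], [0.0, -0.003, -1.0]]
ft_force: [-2.2, -14.5, -0.3]
gripper_width: 0.0004
gripper_force: 7.2
```

```bash
python3 - <<'E'
from h import *
F=[];c=cal("side");ps=[]
for i in range(6): p,d=snapshot("side");ps.append(p);F.append(sense()["ft_force"]);
go([.4845,.0235,.022]);print(np.mean(F,0));stopside(d,c,np.mean(ps,0).astype(np.uint8))
cv2.imwrite("pics/s6.png",cv2.resize(p[150:270,180:330],(750,600),interpolation=cv2.INTER_CUBIC))
E
```

```text
t 18.25 pos [0.486  0.0282 0.0228] yaw 176.8 shift [ 0.05 -0.19  0.03] F [ -1.7 -14.7   0.2]
[ -2.09709517 -14.7901407    0.20970281]
 face x -16 18 [60.  74.3 78. ]
 face x 14 5 [73.9 75.2 77.5]
 top 57 [47.7 66.7 78. ]
 prof {36: 178, 38: 178, 40: 177, 42: 177, 44: 177, 46: 177, 48: 176, 50: 176, 52: 176, 54: 175, 56: 175, 58: 175, 60: 176, 62: 179, 64: 182, 66: 186, 68: 190, 70: 189, 72: 184, 74: 175, 76: 164, 78: 153, 80: 144, 82: 139, 84: 140, 86: 143, 88: 149, 90: 157}
```

View pics/s6.png

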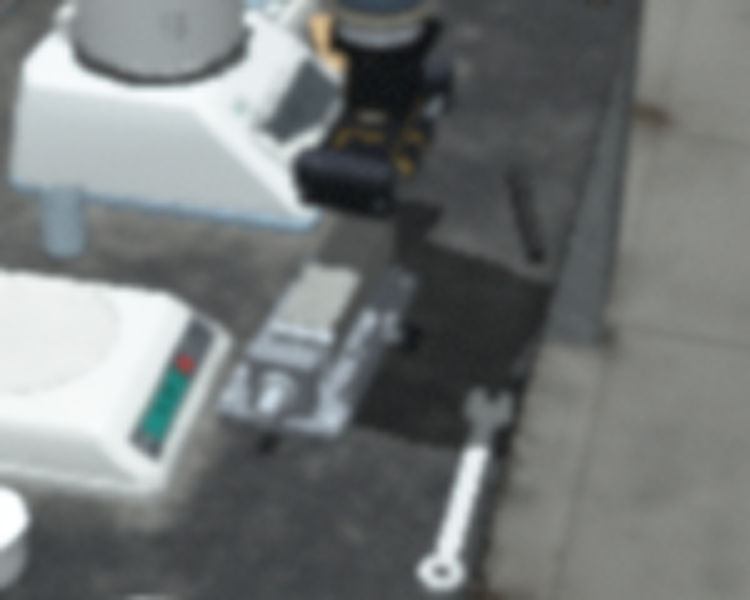

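The picture shows the prism seated flat against the stop (300,330). The stop is about 10 mm in, the push is steady at about 14.5 N at the hand, and the bystanders are undisturbed. Handing in.

```bash
python3 -c "
from cell import job_done
print(job_done())"
```

```text
the job is handed in; nothing more can be done
None
```

The prism is flat in the channel and held end-on against the stop, which is about 10 mm in by the side camera (about 12 N of spring force, 14.5 N at the hand); I handed the job in at about 18 s with the arm still pushing.

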